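# Turn the coffee-capsule tray round in its sleeve

### The arm

A 6-joint arm with a two-finger parallel gripper is mounted at the origin on a cart in front of the work surface, level with it; the furniture and walls round the work are solid. World frame = base frame: x ahead of the robot, y to its left, z up, the work surface at z = 0. Lengths are in m, angles in rad, forces in N, time in s.
With the tool pointing down it reaches from about 0.425 to 1.125 m from the base axis. Payload 14.9 kg.
Tool frame: the origin (TCP) lies midway between the tips of the shut fingers; the grasp point (between the pads) lies 19 mm behind it (r.grasp_offset is the distance from the TCP to the grasp point, in m); z points along the fingers, y is the line along which they close (so a half turn about z gives the same grasp; the last joint's range is limited). The gripper opens to 91 mm and grips with 3 to 60 N. Pads are 32 mm wide; open, the fingers measure 118 mm over their backs; the gripper's body (76 mm by 178 mm) begins 60 mm behind the grasp point.
Start: joints at [-1.182, 0.379, 1.734, -0, 1.028, -0.033], TCP at [0.287, -0.639, 0.214] pointing down, gripper open.
Joint ranges: [-2.77, 2.77], [-0.74, 2.19], [0, 2.66], [-1.06, 4.2], [0.31, 2.87], [-3.08, 3.08]. Speed limits (rad/s): [1.89, 1.89, 2.39, 3.14, 3.14, 3.14].

### API

Orientations are given as a unit quaternion [x, y, z, w].
In Python, from station import r gives the robot as it stands.
- The arm moves only by the shell command python3 -m inch 'ROWS' [OPENING] [FORCE]. ROWS is JSON, a list of rows, each a list of 4 numbers: the shift along the tool's x, y, z in m, then the turn about the tool's z in degrees. A call has 1 to 12 rows; each row shifts and turns the commanded pose from where the row before left it, along the tool's axes as they then stand; what a row does not reach is not made up. A row lasts 1/8 s, in which the tool goes at most 62.5 mm and 10.7 degrees, less where a joint would pass 70% of its speed; a pose out of reach is approached as far as the arm can. A call with a gripper value outside its range is refused whole. OPENING is the finger opening in m, from 0 to 0.0912, set as the call begins (- or left out, the last holds). The fingers move at their own pace and stop on an object; FORCE is the grip in N (left out, the last holds). Time passes only in rows, so rows that do not move let the fingers close. It gives the time, the measured TCP pose, the force, the opening and the grip force at its end, in the units of the state.
- r.state(): the state, without advancing time (a new reading comes with each control period).
- r.camera(name): name is "scene" or "top" or "wrist"; returns a dict with "frame" (480x640x3 uint8, red, green, blue), "fx", "fy", "cx", "cy" (pixels), "R" (3x3) and "t" (3): a world point X has camera coordinates R X + t; the wrist camera has in their place "T_tool_cam" (4x4, takes a point from camera to tool coordinates, whose origin is the TCP and whose axes are the flange's). Camera axes: x right, y down, z forward; pixel columns grow to the right and rows downward; lengths in m; the calibration is good to about 2 mm. The wrist camera is an equidistant fisheye: a pixel r from the principal point sees the ray r / f radians off the axis. A picture is of the moment at which its call begins: read the wrist's pose just before it. There is no depth.
- r.finish_job(): hands the job in; it is judged then, once.
The state is a dict: "t": time; "q": joint angles; "joint_velocities": joint speeds; "effort": joint torques, N m; "tcp_pos": TCP position; "orientation": TCP orientation; "ft_force": force on the tool from outside, world axes, zero at the start; "ft_torque": the same for the moment, N m; "grip_width": opening from 0.0 (shut) to 1.0 (fully open); "gripper_force": force on a finger pad.
Only numpy, scipy, OpenCV 4.12 (cv2) and the standard library are available. Lean on these libraries where they do the work, as an engineer would, in place of code of your own. Each camera call takes 0.05 s, during which the arm holds its last target. There are 200 camera calls.

### The job

The tray of coffee capsules was pushed into its dark wooden sleeve back to front, so its brass pull is inside and its plain end sticks out. Slide the tray right out, turn it round keeping it level so that no capsule can fall, and slide it back in until it is fully home with the brass pull at the front. Leave the tumbler, jigger, ice tongs, corkscrew and coaster where they stand.

Things in the scene. Friction and masses are not known exactly. Their poses are not given: they have to be found in the camera images.
- sleeve: dark wooden sleeve, a flat tunnel closed at the back, screwed down. Origin: middle of its mouth's front edge, at worktop level; x points inward along the tunnel, y left (looking in), z up. Outside 135 long, 76 wide, 52 high; low brass feet reach 48 from the midline. Inside 58 wide, 128 deep to the back wall, floor at height 4, ceiling at 45
- mouth (a point): middle of the sleeve's mouth, 4 mm above the worktop, level with the floor inside; axes as the sleeve's. In the first 12 mm the sides and ceiling flare outward and the floor slopes down to the mouth, by 3 mm each, as a lead-in
- tray_mid (a point): centre, half-way up, of the loose light-wood tray, 130 long, 52 wide, 35 high, 110 to 230 g, with three capsules fixed in a row in it. x along its length: brass pull at the -x end, plain end at +x; z up. It starts in the sleeve back to front (x points out), 38 to 48 mm of it sticking out, and slides freely. Grasp it across its 52 mm width
- tray_front (a point): middle of the tray's front face (the end face that carries the brass pull), 65 mm from tray_mid along the tray's -x, half-way up. When the tray is fully home, its far end touches the back wall and this face stands 2 mm out of the mouth
- tray_plain_end (a point): middle of the tray's plain end face, 65 mm from tray_mid along the tray's +x, half-way up
- pull_tip (a point): outer tip of the brass pull: a block 14 wide, 22 high, that sticks out 34 mm from the front face; its middle is 18 mm above the tray's underside
- tumbler_0_mid (a point): glass tumbler with ice, 73 across, 100 high, standing to the left of the sleeve; its centre; leave alone
- jigger_mid (a point): brass double jigger (hourglass measure), 47 across, 101 high, standing to the right of the sleeve; its centre; leave alone
- ice_tongs_mid (a point): steel ice tongs lying flat, 168 long, 28 wide, 8 high; their centre; leave alone
- wing_corkscrew_mid (a point): wing corkscrew standing on its bell, 44 by 72, 146 high; its centre; leave alone
- coaster_0_mid (a point): round slate coaster, 99 across, 8 thick, lying on the worktop; its centre; leave alone
- stand_foot (a point): centre, at worktop level, of a fixed white three-tier stand with baubles on it, 480 high; its lowest plate, 170 in radius at its rim, is 130 to 150 above the worktop. Keep the arm clear of it: go round its front
Mind the look-alikes: they are no part of the job. What is shaped like the part that bears tray_mid but pink is not meant.

How it is judged:
On the way, in this order (a step that is already met when the one before it is completed fails the run):
1. the tray is right out of the sleeve, brass pull included (x of each of pull_tip, tray_plain_end in the frame of sleeve below -0.003 m), for 0.1 s.
2. turned round, the tray's plain end has entered the sleeve by 20 mm (x of tray_plain_end in the frame of sleeve above 0.02 m and z of tray_plain_end in the frame of sleeve below 0.045 m and x of pull_tip in the frame of sleeve below -0.02 m), for 0.1 s.
At the end, for the whole second after the job is handed in: The tray lies level (within 0.15 rad) in the sleeve with its brass pull at the front, outside the mouth, and is pushed home to within 5 mm of touching the back wall (x of tray_front in the frame of sleeve above -0.007 m and x of tray_plain_end in the frame of sleeve above 0.121 m and y of tray_plain_end in the frame of sleeve between -0.01 and 0.01 m and z of tray_plain_end in the frame of sleeve below 0.035 m and x of pull_tip in the frame of sleeve below -0.02 m and angle between tray_mid's own z axis and vertical below 0.15 rad).
It fails at once if the tray is tipped by more than about 30 degrees (angle between tray_mid's own z axis and vertical above 0.52 rad).
It fails at once if the tumbler, jigger, ice tongs, corkscrew or coaster is moved by more than 30 mm (distance of any of tumbler_0_mid, jigger_mid, ice_tongs_mid, wing_corkscrew_mid, coaster_0_mid from where it was at the start of the episode above 0.03 m).
It also fails if it takes over 64 s, if anything falls off the work surface, if the arm or the gripper's body presses on something with over 40 N, if the wrist force passes 120 N, or if a joint passes its speed limit or range.

## Working session

There is one attempt and no reset: what is moved stays moved. The work goes in short steps, Python scripts to look and compute and a shell command to move; the robot and the scene stay as the last step left them, time stands still between calls to the robot, and variables do not carry over. Pictures are saved under pics/ and viewed, at most 10 in all, crops included, and the job is handed in when it is done.

```bash
mkdir -p pics; ls; python3 - <<'E'
from station import r
import cv2,numpy as np
s=r.state();print(s['t'],s['tcp_pos'],s['orientation'])
for n in("scene","top"):
    c=r.camera(n);cv2.imwrite(f"pics/{n}0.png",c["frame"][:,:,::-1]);print(n,c['fx'],c['fy'],c['cx'],c['cy'],np.round(c['R'],3).tolist(),c['t'])
E
```

```text
pics
0.0 [ 0.28645195 -0.63825763  0.21330454] [ 9.77837955e-01  2.09362434e-01 -7.93385616e-05 -5.46185868e-04]
scene 526.4867422628218 526.4867422628218 317.6281001975888 236.9572464997789 [[0.749, -0.662, 0.001], [-0.272, -0.308, -0.912], [0.604, 0.683, -0.411]] [-0.50888035  0.21134465  1.2016917 ]
top 451.3513807216546 451.3513807216546 323.1370306074784 238.33212897008605 [[0.002, -1.0, 0.007], [-0.995, -0.003, -0.102], [0.102, -0.007, -0.995]] [-0.12750632  0.58601426  1.22605624]
```

View pics/scene0.png

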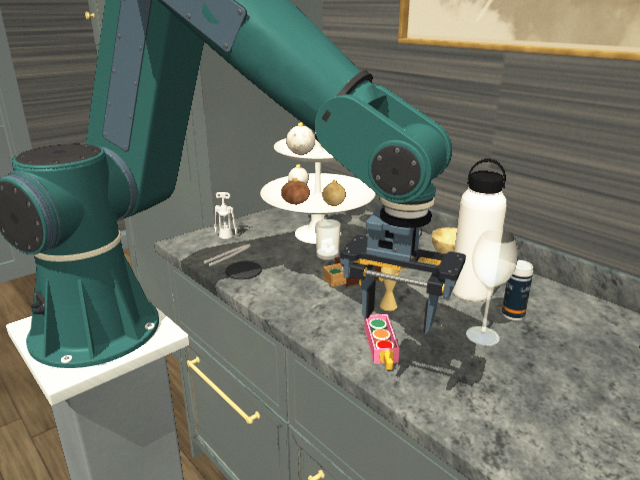

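View pics/top0.png

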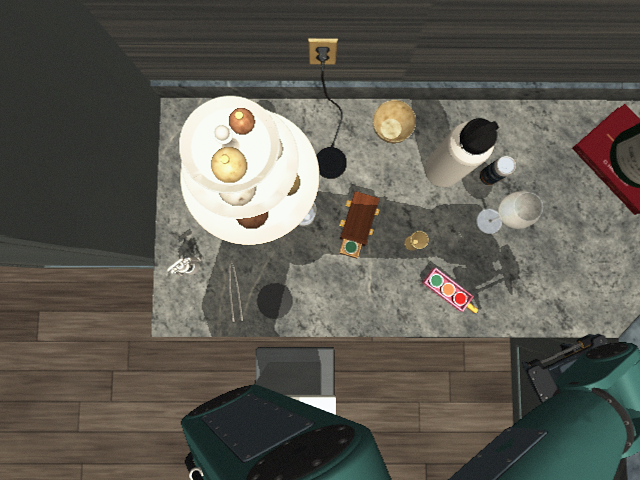

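The top view shows the light tray's plain end with its green capsule at (351,247), in the dark sleeve at about (360,218). Around it are the tumbler (307,215), jigger (418,240), tongs (236,292), corkscrew (182,266), coaster (275,300) and stand (245,170). The candidates for the tray are the light-wood box end at (351,247) and the pink box with a pull at (450,290). By the description it is the light-wood one in the sleeve, so I'll check it in a close crop.

```bash
cat > h.py <<'E'
import numpy as np,cv2
from station import r
def ray(c,uv,z):
    d=np.array([(uv[0]-c['cx'])/c['fx'],(uv[1]-c['cy'])/c['fy'],1.]);R=np.array(c['R']);o=-R.T@np.array(c['t']);d=R.T@d
    return o+d*(z-o[2])/d[2]
def px(c,X):
    p=np.array(c['R'])@np.array(X)+np.array(c['t']);return p[:2]/p[2]*c['fx']+[c['cx'],c['cy']]
E
python3 - <<'E'
from h import *
c=r.camera("top");f=c['frame'];x0,y0=290,170
cr=f[170:275,290:440,::-1];cv2.imwrite("pics/crop.png",cv2.resize(cr,None,fx=5,fy=5,interpolation=cv2.INTER_CUBIC))
hsv=cv2.cvtColor(f,cv2.COLOR_RGB2HSV)
roi=np.zeros(f.shape[:2],np.uint8);roi[185:265,325:390]=1
m=((hsv[...,1]>130)&(hsv[...,0]<20)&(hsv[...,2]>40)).astype(np.uint8)*roi
for nm,mm,z in(("sleeve",m*(hsv[...,2]<135),.052),("all",m,.05),("tray",m*(hsv[...,2]>=135),.035)):
    cs,_=cv2.findContours(mm.astype(np.uint8),0,2);k=max(cs,key=cv2.contourArea);b=cv2.boxPoints(cv2.minAreaRect(k))
    print(nm,cv2.contourArea(k),b.round(1).tolist(),[ray(c,p,z)[:2].round(3).tolist() for p in b])
for n,p,z in(("tumbler",(307,215),.1),("jig",(420,239),.1),("pinkmid",(450,290),.035),("coaster",(275,300),.008),("tongs",(236,292),.008),("stand",(228,165),.4),("plateR",(319,180),.14),("platefront",(260,244),.14)):print(n,ray(c,p,z)[:2].round(3))
E
```

```text
sleeve 1092.0 [[339.5, 238.3000030517578], [353.0, 190.1999969482422], [379.0, 197.39999389648438], [365.6000061035156, 245.60000610351562]] [[0.584, -0.171], [0.718, -0.208], [0.698, -0.28], [0.565, -0.242]]
all 1504.5 [[331.8999938964844, 250.3000030517578], [350.20001220703125, 189.3000030517578], [382.29998779296875, 198.89999389648438], [364.0, 259.8999938964844]] [[0.552, -0.15], [0.721, -0.201], [0.695, -0.289], [0.526, -0.238]]
tray 58.5 [[338.79998779296875, 251.60000610351562], [343.29998779296875, 238.10000610351562], [361.29998779296875, 244.10000610351562], [356.79998779296875, 257.6000061035156]] [[0.549, -0.169], [0.587, -0.182], [0.57, -0.232], [0.533, -0.219]]
tumbler [ 0.641 -0.083]
jig [ 0.578 -0.38 ]
pinkmid [ 0.444 -0.475]
coaster [0.415 0.008]
tongs [0.437 0.117]
stand [0.695 0.066]
plateR [ 0.726 -0.114]
platefront [0.56  0.035]
```

View pics/crop.png

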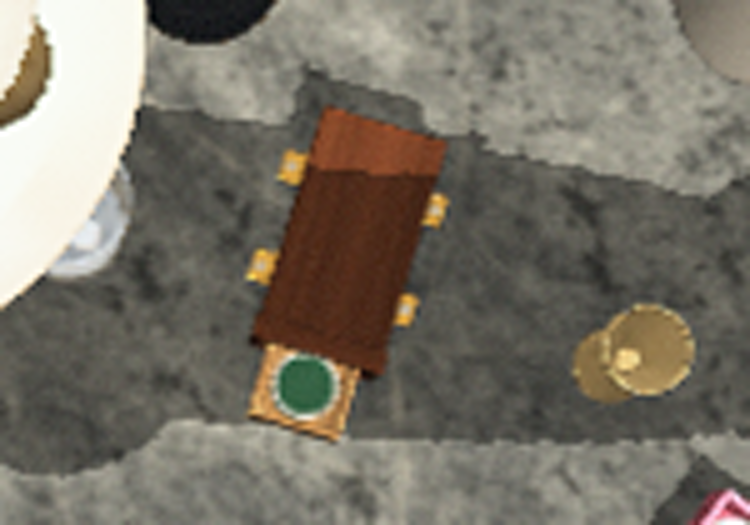

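The crop confirms it: a light-wood tray end with a green capsule at crop (300,385) sticks out of the dark sleeve, and the pink box is the decoy. The sleeve mouth is at about (0.575,-0.207), with its inward axis at about -15.7°. I'll turn the tool so its x points along the tunnel and go above the tray end.

```bash
python3 -m inch '[[0,0,0,10],[0,0,0,10],[0,0,0,10],[0,0,0,10],[0,0,0,0]]' 0.091 20; python3 -m inch '[[0.013,-0.049,0,0],[0.013,-0.049,0,0],[0.013,-0.049,0,0],[0.013,-0.049,0,0],[0.013,-0.049,0,0],[0.013,-0.049,0,0],[0.013,-0.049,0,0],[0.013,-0.049,0,0],[0.013,-0.049,0,0],[0.013,-0.05,0,0],[0,0,0,0],[0,0,0,0]]'; python3 - <<'E'
from h import *
s=r.state();print(s['q'],s['tcp_pos'],s['orientation'])
c=r.camera("wrist");print(c['fx'],c['cx'],c['cy'],np.round(c['T_tool_cam'],3).tolist());cv2.imwrite("pics/w1.png",c["frame"][:,:,::-1])
E
```

```text
t: 0.78
tcp_pos: [0.2865, -0.6385, 0.2137]
orientation: [0.991, -0.137, -0.0, -0.0]
ft_force: [-0.5, 0.1, -0.1]
grip_width: 1.001
gripper_force: 0.0
t: 2.28
tcp_pos: [0.5454, -0.2019, 0.2138]
orientation: [0.991, -0.136, -0.0, 0.0]
ft_force: [-0.2, -0.6, 0.1]
grip_width: 0.996
gripper_force: 0.0
[-3.94582334e-01  1.94905440e-01  1.97738448e+00 -1.75473874e-04
  9.69543019e-01  1.44951391e+00] [ 0.54538326 -0.20191206  0.21384357] [ 9.90684665e-01 -1.36175897e-01 -1.34620332e-04  3.93053459e-05]
371.64829954431775 318.8548155594427 239.69093545771182 [[0.0, -0.957, -0.291, 0.081], [1.0, 0.001, -0.001, 0.001], [0.001, -0.291, 0.957, -0.171], [0.0, 0.0, 0.0, 1.0]]
```

View pics/w1.png

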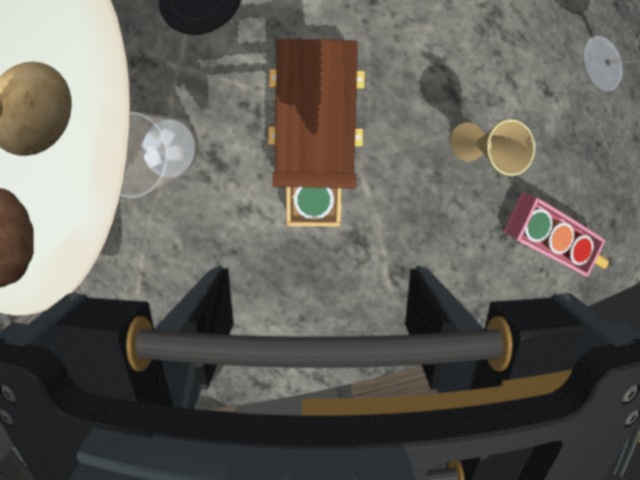

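The wrist view shows the sleeve square to the tool: front corners at (274,187) and (356,187), back corners at (277,40) and (357,40). The tray end corners are at (287,226) and (341,226), and the tumbler is at (150,155). I'll cast these in tool axes.

```bash
cat >> h.py <<'E'
def wray(c,uv,z,tz):  # point in tool xy (tool straight down), plane at world z, tcp height tz
    a=np.array([uv[0]-c['cx'],uv[1]-c['cy']]);p=np.hypot(*a);th=p/c['fx']
    d=np.r_[a/p*np.sin(th),np.cos(th)];T=np.array(c['T_tool_cam']);d=T[:3,:3]@d;o=T[:3,3]
    return (o+d*((tz-z)-o[2])/d[2])[:2]
E
python3 - <<'E'
from h import *
tz=r.state()['tcp_pos'][2];c=r.camera("wrist")
for n,p,z in(("sFL",(274,187),.052),("sFR",(356,187),.052),("sBL",(277,40),.052),("sBR",(357,40),.052),("tL",(287,226),.035),("tR",(341,226),.035),("tumblerR",(195,150),.06),("tumbTopfront",(140,197),.1),("jigtopC",(511,147),.1)):print(n,(wray(c,p,z,tz)*1000).round(1))
E
```

```text
sFL [ 30.2 -40.3]
sFR [30.2 34. ]
sBL [164.4 -36.6]
sBR [164.3  33.9]
tL [-10.9 -30.7]
tR [-10.9  21.9]
tumblerR [  66.9 -111. ]
tumbTopfront [  32.4 -150.1]
jigtopC [ 75.4 160. ]
```

```bash
python3 -m inch '[[0.006,-0.004,0.03,0.8],[0,0,0.04,0],[0,0,0.04,0],[0,0,0.04,0],[0,0,0.03,0],[0,0,0.015,0],[0,0,0.011,0],[0,0,0,0],[0,0,0,0]]'; python3 -m inch '[[0,0,0,0],[0,0,0,0],[0,0,0,0],[0,0,0,0],[0,0,0,0],[0,0,0,0]]' 0.03 25
```

```text
t: 3.5
tcp_pos: [0.553, -0.1998, 0.0088]
orientation: [0.989, -0.145, 0.001, 0.0]
ft_force: [-0.2, -0.7, -0.4]
grip_width: 1.0
gripper_force: 0.0
t: 4.25
tcp_pos: [0.5525, -0.1995, 0.008]
orientation: [0.989, -0.145, 0.0, -0.0]
ft_force: [0.2, 1.0, 0.5]
grip_width: 0.569
gripper_force: 24.8
```

```bash
python3 -m inch '[[-0.01,0,0,0],[-0.01,0,0,0],[-0.01,0,0,0],[-0.01,0,0,0],[-0.01,0,0,0],[-0.01,0,0,0],[-0.01,0,0,0],[-0.01,0,0,0],[-0.01,0,0,0],[-0.01,0,0,0],[0,0,0.002,0],[0,0,0,0]]'; python3 -m inch '[[0,0,0,0],[0,0,0,0],[0,0,0,0],[0,0,0,0]]' 0.08;python3 - <<'E'
from h import *
tz=r.state()['tcp_pos'][2];c=r.camera("top");cv2.imwrite("pics/t2.png",cv2.resize(c["frame"][170:300,280:440,::-1],None,fx=4,fy=4))
c=r.camera("wrist");cv2.imwrite("pics/w2.png",c["frame"][:,:,::-1])
E
```

```text
t: 5.75
tcp_pos: [0.4569, -0.171, 0.0059]
orientation: [0.989, -0.145, 0.0, 0.0]
ft_force: [-0.2, 0.3, -1.6]
grip_width: 0.57
gripper_force: 24.8
t: 6.25
tcp_pos: [0.4567, -0.171, 0.006]
orientation: [0.989, -0.145, 0.0, 0.0]
ft_force: [0.2, 0.3, -0.7]
grip_width: 0.876
gripper_force: 0.0
```

View pics/w2.png

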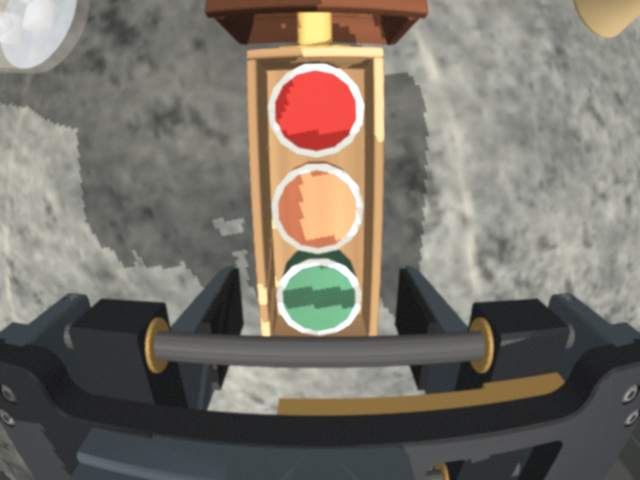

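The tray has come out straight: its front edge is at row 47, the brass pull at (315,28) is still just inside the mouth, and all three capsules are in place. I'll regrasp at the middle, pull clear and lift slightly.

```bash
python3 -m inch '[[0.012,0,0,0],[0.012,0,0,0],[0.012,0,0,0],[0.012,0,0,0],[0,0,0.001,0],[0,0,0,0]]'; python3 -m inch '[[0,0,0,0],[0,0,0,0],[0,0,0,0],[0,0,0,0],[0,0,0,0]]' 0.03 35; python3 -m inch '[[-0.01,0,0,0],[-0.01,0,0,0],[-0.01,0,0,0],[-0.01,0,0,0],[-0.01,0,0,0],[-0.01,0,0,0],[0,0,0,0],[0,0,-0.006,0],[0,0,-0.006,0],[0,0,0,0],[0,0,0,0]]'
python3 - <<'E'
from h import *
s=r.state();print(s['q'],s['tcp_pos'])
c=r.camera("wrist");cv2.imwrite("pics/w3.png",c["frame"][:,:,::-1])
E
```

```text
t: 7.1
tcp_pos: [0.5022, -0.1845, 0.0047]
orientation: [0.989, -0.145, -0.0, -0.0]
ft_force: [0.1, 0.5, 0.7]
grip_width: 0.877
gripper_force: 0.0
t: 7.72
tcp_pos: [0.5026, -0.1846, 0.005]
orientation: [0.989, -0.145, -0.0, -0.0]
ft_force: [-0.8, 0.5, 2.3]
grip_width: 0.563
gripper_force: 34.9
t: 9.1
tcp_pos: [0.4452, -0.1675, 0.017]
orientation: [0.989, -0.145, 0.0, 0.0]
ft_force: [0.2, 0.0, -1.3]
grip_width: 0.57
gripper_force: 34.9
[-4.08841240e-01  3.85416190e-01  2.22905848e+00  3.98704205e-05
  5.26937907e-01  1.45222504e+00] [ 0.44523307 -0.16750042  0.01697952]
```

View pics/w3.png

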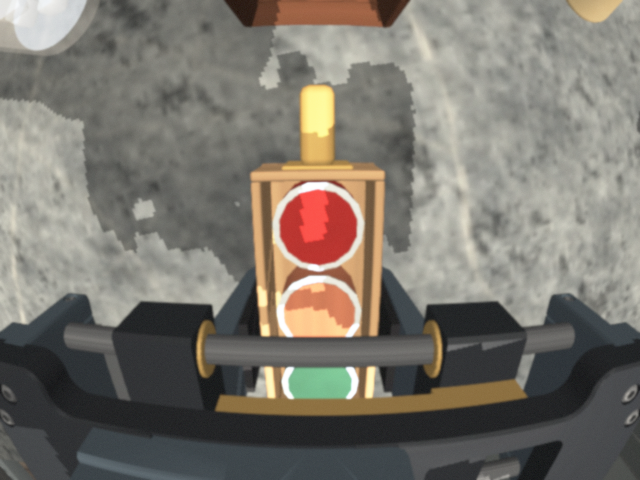

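The brass pull, tip at (317,88), is clear of the mouth and the tray is held level. I'll turn it −180° in place.

```bash
python3 -m inch '[[0,0,0,-10],[0,0,0,-10],[0,0,0,-10],[0,0,0,-10],[0,0,0,-10],[0,0,0,-10],[0,0,0,-10],[0,0,0,-10],[0,0,0,-10],[0,0,0,0]]'; python3 -m inch '[[0,0,0,-10],[0,0,0,-10],[0,0,0,-10],[0,0,0,-10],[0,0,0,-10],[0,0,0,-10],[0,0,0,-10],[0,0,0,-10],[0,0,0,-10],[0,0,0,0],[0,0,0,0]]'
python3 - <<'E'
from h import *
s=r.state();print(s['q'],s['tcp_pos'],s['orientation'])
c=r.camera("top");x0,y0=290,180
cv2.imwrite("pics/t4.png",cv2.resize(c["frame"][180:330,290:440,::-1],None,fx=4,fy=4,interpolation=cv2.INTER_CUBIC))
E
```

```text
t: 10.4
tcp_pos: [0.4451, -0.1674, 0.0168]
orientation: [0.802, 0.597, -0.0, -0.0]
ft_force: [-0.1, 0.3, -0.7]
grip_width: 0.569
gripper_force: 34.9
t: 11.78
tcp_pos: [0.4451, -0.1675, 0.0169]
orientation: [0.148, 0.989, 0.0, -0.0]
ft_force: [-0.7, -0.4, -0.6]
grip_width: 0.569
gripper_force: 34.9
[-4.08879156e-01  3.85562725e-01  2.22909217e+00  1.25316276e-05
  5.26982661e-01 -1.68349652e+00] [ 0.44514863 -0.16748749  0.01690087] [ 1.47554153e-01  9.89053978e-01  8.83325501e-06 -2.08787173e-05]
```

View pics/t4.png

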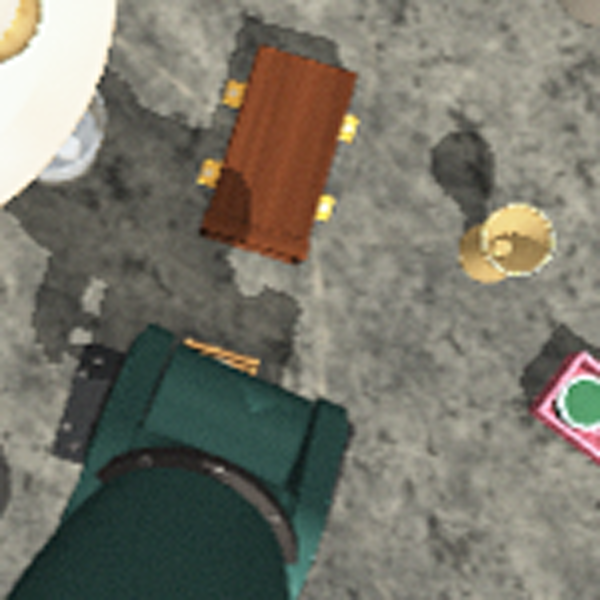

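The turn is complete: the tray's plain end at crop (222,357) faces the mouth, whose centre is at crop (253,250). Offsets worked out by hand are turn −0.7°, lateral −1.4 mm, lower 6 mm, and about 104 mm inward along tool −x.

```bash
python3 -m inch '[[0,-0.0014,0.006,-0.7],[-0.012,0,0,0],[-0.012,0,0,0],[-0.012,0,0,0],[-0.012,0,0,0],[-0.008,0,0,0],[0,0,0,0],[-0.006,0,0,0],[-0.006,0,0,0],[0,0,0,0]]';python3 -m inch '[[-0.006,0,0,0],[-0.006,0,0,0],[-0.006,0,0,0],[-0.006,0,0,0],[-0.006,0,0,0],[-0.006,0,0,0],[0,0,0,0],[0,0,0,0]]'
python3 - <<'E'
from h import *
c=r.camera("wrist");cv2.imwrite("pics/w5.png",c["frame"][:,:,::-1])
c=r.camera("scene");cv2.imwrite("pics/s5.png",cv2.resize(c["frame"][200:360,280:480,::-1],None,fx=3.5,fy=3.5))
E
```

```text
t: 13.08
tcp_pos: [0.5106, -0.1877, 0.011]
orientation: [0.139, 0.99, -0.0, 0.0]
ft_force: [0.3, 0.4, -0.4]
grip_width: 0.569
gripper_force: 34.9
t: 14.08
tcp_pos: [0.5445, -0.1973, 0.0108]
orientation: [0.139, 0.99, 0.0, -0.0]
ft_force: [-0.4, 0.0, -0.8]
grip_width: 0.57
gripper_force: 34.9
```

View pics/s5.png

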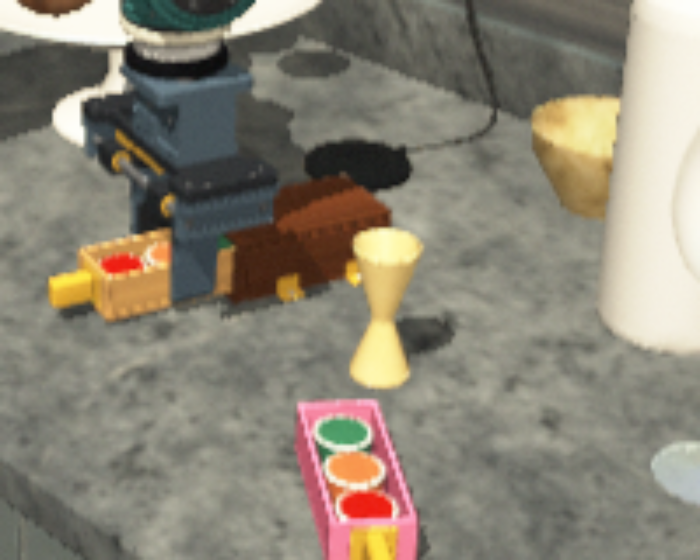

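The scene crop shows the plain end inside the sleeve at crop (230,265), the brass pull facing out at (70,288), and no contact force. Next I'll release, regrasp near the front end, lift level and push on.

```bash
python3 -m inch '[[0,0,0.003,0],[0,0,0,0],[0,0,0,0],[0,0,0,0],[0.012,0,0,0],[0.012,0,0,0],[0.012,0,0,0],[0.01,0,0,0],[0,0,0,0]]' 0.08; python3 -m inch '[[0,0,0,0],[0,0,0,0],[0,0,0,0],[0,0,0,0],[0,0,-0.004,0],[0,0,0,0]]' 0.03 35; python3 -m inch '[[-0.006,0,0,0],[-0.006,0,0,0],[-0.006,0,0,0],[-0.006,0,0,0],[-0.006,0,0,0],[-0.006,0,0,0],[-0.006,0,0,0],[-0.004,0,0,0],[0,0,0,0],[0,0,0,0]]'; python3 - <<'E'
from h import *
c=r.camera("wrist");cv2.imwrite("pics/w6.png",c["frame"][:,:,::-1])
E
```

```text
t: 15.3
tcp_pos: [0.4997, -0.1845, 0.0079]
orientation: [0.139, 0.99, 0.0, -0.0]
ft_force: [-0.0, 0.1, -0.3]
grip_width: 0.876
gripper_force: 0.0
t: 16.05
tcp_pos: [0.5006, -0.1848, 0.0122]
orientation: [0.139, 0.99, -0.0, 0.0]
ft_force: [-0.1, 0.6, -1.4]
grip_width: 0.57
gripper_force: 34.9
t: 17.3
tcp_pos: [0.5445, -0.1973, 0.0119]
orientation: [0.139, 0.99, 0.0, -0.0]
ft_force: [0.4, 0.1, -1.5]
grip_width: 0.565
gripper_force: 34.9
```

View pics/w6.png

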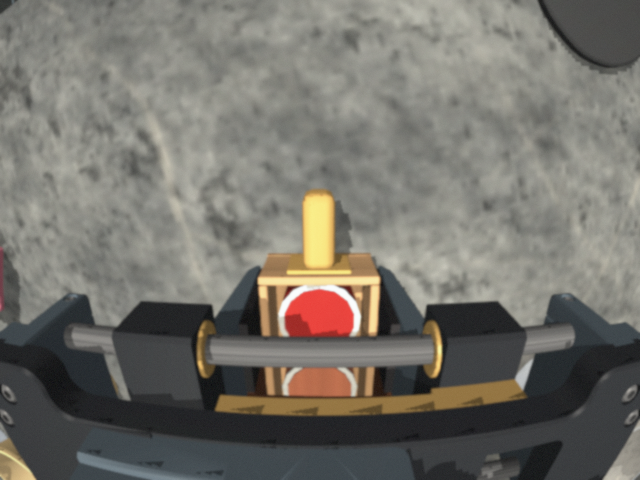

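```bash
python3 - <<'E'
from h import *
s=r.state();tz=s['tcp_pos'][2];c=r.camera("wrist")
print([(wray(c,p,z,tz)*1000).round(1).tolist() for p,z in(((318,256),.04),((318,190),.034))])
E
```

```text
[[33.8, -0.9], [59.9, -0.9]]
```

```bash
python3 - <<'E'
from h import *
s=r.state();tz=s['tcp_pos'][2];c=r.camera("wrist")
print([(wray(c,p,z,tz)*1000).round(1).tolist() for p,z in(((318,282),.04),((318,256),.005),((318,197),.034),((318,190),.012))])
E
```

```text
[[22.2, -0.9], [21.4, -1.0], [57.0, -0.9], [56.3, -1.0]]
```

Front face is at tool x +22 and the pull tip at +56. I'll let go, back off 41 mm and grip the brass pull.

```bash
python3 -m inch '[[0,0,0.002,0],[0,0,0,0],[0,0,0,0],[0,0,0,0],[0.01,-0.001,0.002,0],[0.011,0,0,0],[0.01,0,0,0],[0.01,0,0,0],[0,0,0,0],[0,0,0,0]]' 0.08; python3 -m inch '[[0,0,0,0],[0,0,0,0],[0,0,0,0],[0,0,0,0],[0,0,0,0],[0,0,0,0],[0,0,0,0],[0,0,0,0]]' 0.005 20; python3 -m inch '[[-0.005,0,0,0],[-0.005,0,0,0],[-0.005,0,0,0],[-0.005,0,0,0],[-0.005,0,0,0],[-0.005,0,0,0],[-0.005,0,0,0],[-0.005,0,0,0],[-0.005,0,0,0],[0,0,0,0]]'
```

```text
t: 18.7
tcp_pos: [0.5054, -0.1872, 0.0081]
orientation: [0.139, 0.99, -0.0, 0.0]
ft_force: [0.8, -0.0, 0.1]
grip_width: 0.877
gripper_force: 0.0
t: 19.7
tcp_pos: [0.5051, -0.1871, 0.008]
orientation: [0.139, 0.99, -0.0, 0.0]
ft_force: [0.5, 0.6, -0.5]
grip_width: 0.155
gripper_force: 20.0
t: 20.95
tcp_pos: [0.5466, -0.1988, 0.0078]
orientation: [0.139, 0.99, 0.0, -0.002]
ft_force: [-6.7, 1.5, 5.6]
grip_width: 0.153
gripper_force: 22.2
```

```bash
python3 -m inch '[[-0.001,0,0,0],[-0.001,0,0,0],[-0.001,0,0,0],[0,0,0,0]]'; python3 - <<'E'
from h import *
c=r.camera("wrist");cv2.imwrite("pics/w7.png",c["frame"][:,:,::-1])
c=r.camera("scene");cv2.imwrite("pics/s7.png",cv2.resize(c["frame"][230:310,290:410,::-1],None,fx=6,fy=6,interpolation=cv2.INTER_CUBIC))
E
```

```text
t: 21.45
tcp_pos: [0.549, -0.1995, 0.0079]
orientation: [0.139, 0.99, 0.001, -0.003]
ft_force: [-18.7, 5.6, 23.4]
grip_width: 0.154
gripper_force: 23.2
```

View pics/s7.png

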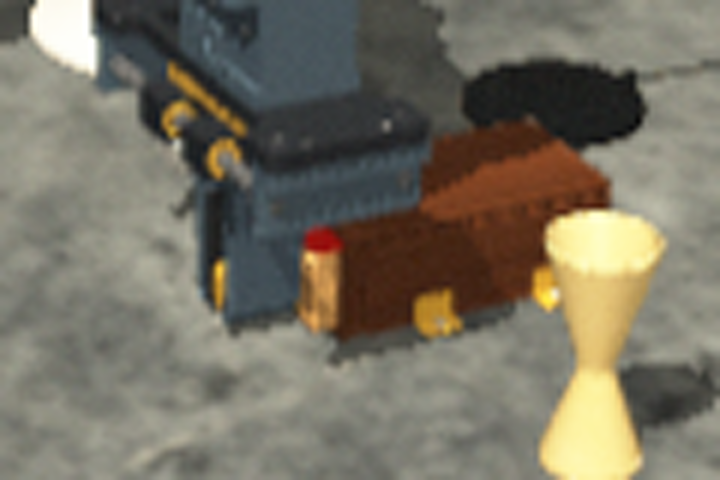

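The scene crop shows the tray front face at crop (320,280), still about 10 mm out of the mouth. The upward force suggests the tray's front is held low against the floor ramp, so I'll back off and lift to level it. I've used all the pictures, so from here I go by numbers.

```bash
python3 -m inch '[[0.003,0,0,0],[0,0,0,0]]'; python3 -m inch '[[0,0,-0.0015,0],[0,0,-0.0015,0],[0,0,0,0]]';  python3 - <<'E'
from h import *
s=r.state();tz=s['tcp_pos'][2];c=r.camera("wrist");h=cv2.cvtColor(c['frame'],cv2.COLOR_RGB2HSV)
for col in(285,318,350):print(col,[(y,*h[y,col].tolist()) for y in range(230,345,5)])
E
```

```text
t: 21.8
tcp_pos: [0.5484, -0.1994, 0.008]
orientation: [0.139, 0.99, 0.0, -0.0]
ft_force: [-3.3, 1.3, 4.7]
grip_width: 0.153
gripper_force: 20.7
t: 22.18
tcp_pos: [0.5483, -0.1994, 0.0109]
orientation: [0.139, 0.99, 0.0, -0.0]
ft_force: [-0.9, 0.4, -3.0]
grip_width: 0.153
gripper_force: 20.0
285 [(230, 24, 16, 158), (235, 33, 15, 171), (240, 27, 15, 169), (245, 28, 18, 166), (250, 30, 19, 174), (255, 28, 20, 170), (260, 30, 17, 164), (265, 30, 16, 163), (270, 30, 13, 154), (275, 90, 16, 95), (280, 100, 39, 78), (285, 100, 39, 79), (290, 104, 41, 80), (295, 100, 39, 78), (300, 102, 42, 79), (305, 101, 45, 79), (310, 102, 45, 74), (315, 101, 42, 49), (320, 100, 47, 49), (325, 103, 36, 49), (330, 90, 10, 50), (335, 23, 20, 51), (340, 30, 8, 66)]
318 [(230, 30, 17, 151), (235, 30, 14, 160), (240, 30, 15, 171), (245, 30, 15, 173), (250, 27, 16, 164), (255, 30, 17, 149), (260, 25, 19, 145), (265, 25, 20, 156), (270, 28, 20, 154), (275, 19, 141, 155), (280, 18, 144, 167), (285, 18, 145, 211), (290, 23, 126, 248), (295, 26, 120, 248), (300, 26, 119, 249), (305, 26, 119, 248), (310, 25, 122, 246), (315, 18, 145, 202), (320, 18, 146, 203), (325, 18, 143, 204), (330, 18, 146, 204), (335, 19, 141, 183), (340, 15, 12, 82)]
350 [(230, 30, 15, 152), (235, 26, 12, 145), (240, 27, 17, 161), (245, 28, 18, 170), (250, 25, 17, 168), (255, 27, 17, 168), (260, 27, 17, 165), (265, 27, 15, 169), (270, 60, 8, 102), (275, 101, 35, 80), (280, 100, 40, 77), (285, 102, 41, 80), (290, 100, 40, 77), (295, 100, 40, 76), (300, 101, 46, 77), (305, 103, 39, 79), (310, 103, 45, 80), (315, 102, 42, 79), (320, 102, 49, 78), (325, 99, 46, 78), (330, 101, 38, 74), (335, 95, 31, 50), (340, 15, 7, 73)]
```

Lifting relieved it. Now I'll push on in small steps.

```bash
python3 - <<'E'
from h import *
s=r.state();tz=s['tcp_pos'][2];c=r.camera("wrist")
print([(wray(c,(318,y),z,tz)*1000).round(1).tolist() for y,z in((273,.012),(287,.034))])
E
python3 -m inch '[[-0.0015,0,0,0],[-0.0015,0,0,0],[0,0,0,0]]'; python3 -m inch '[[-0.0015,0,0,0],[-0.0015,0,0,0],[0,0,0,0]]'
```

```text
[[15.3, -1.0], [17.7, -0.9]]
t: 22.65
tcp_pos: [0.5515, -0.2004, 0.011]
orientation: [0.139, 0.99, -0.0, 0.0]
ft_force: [0.2, 0.8, -1.9]
grip_width: 0.153
gripper_force: 20.0
t: 23.02
tcp_pos: [0.5544, -0.2012, 0.011]
orientation: [0.139, 0.99, -0.0, 0.0]
ft_force: [1.3, -0.6, -2.8]
grip_width: 0.151
gripper_force: 20.0
```

```bash
python3 -m inch '[[-0.0015,0,0,0],[0,0,0,0]]'; python3 -m inch '[[-0.0015,0,0,0],[0,0,0,0]]';python3 -m inch '[[-0.0015,0,0,0],[0,0,0,0]]'
```

```text
t: 23.28
tcp_pos: [0.5558, -0.2016, 0.011]
orientation: [0.139, 0.99, -0.0, 0.0]
ft_force: [0.5, 0.2, -2.7]
grip_width: 0.151
gripper_force: 20.0
t: 23.52
tcp_pos: [0.5565, -0.2017, 0.0108]
orientation: [0.139, 0.99, 0.0, -0.001]
ft_force: [-4.3, 2.1, 1.1]
grip_width: 0.152
gripper_force: 20.0
t: 23.78
tcp_pos: [0.5567, -0.2016, 0.0103]
orientation: [0.139, 0.99, 0.0, -0.002]
ft_force: [-8.7, 3.3, 2.3]
grip_width: 0.153
gripper_force: 20.4
```

There's a firm stop at the predicted home position (front about 2 mm out). I'll release, rise and check numerically.

```bash
python3 -m inch '[[0,0,0,0],[0,0,0,0],[0,0,0,0],[0,0,0,0]]' 0.05; python3 -m inch '[[0.002,0,-0.02,0],[0,0,-0.03,0],[0,0,-0.04,0],[0,0,-0.04,0],[0,0,-0.04,0],[0,0,0,0],[0,0,0,0]]'; python3 - <<'E'
from h import *
s=r.state();tz=s['tcp_pos'][2];c=r.camera("wrist");h=cv2.cvtColor(c['frame'],cv2.COLOR_RGB2HSV)
m=((h[...,0]>15)&(h[...,0]<32)&(h[...,1]>100)&(h[...,2]>120)).astype(np.uint8);m[:,:250]=0;m[:,390:]=0
n,_,st,ce=cv2.connectedComponentsWithStats(m)
for a in st[1:]:
    if a[4]>20:print(a.tolist(),[(wray(c,(a[0]+a[2]/2,y),.033,tz)*1000).round(1).tolist() for y in(a[1],a[1]+a[3])])
# the same from the scene camera: tray pixels in front of sleeve
c=r.camera("scene");h=cv2.cvtColor(c['frame'],cv2.COLOR_RGB2HSV);cv2.imwrite("pics/s8.png",c['frame'][:,:,::-1])
u=np.array([.9598,-.2807]);M=np.array([.5754,-.2070])
m=((h[...,0]>8)&(h[...,0]<32)&(h[...,1]>100)&(h[...,2]>120)).astype(np.uint8);x,y=px(c,[*(M-.015*u),.02]).astype(int);print(x,y)
n,_,st,ce=cv2.connectedComponentsWithStats(m[y-25:y+25,x-25:x+25].copy())
for a in st[1:]:
    if a[4]>5:print((a+[x-25,y-25,0,0,0]).tolist())
for s0 in(0,-.002,-.036):
    for z in (.011,.022,.033):print(s0,z,px(c,[*(M+s0*u),z]).round(1))
E
```

```text
t: 24.28
tcp_pos: [0.5585, -0.2023, 0.011]
orientation: [0.139, 0.99, 0.0, 0.0]
ft_force: [-2.8, 3.4, -0.3]
grip_width: 0.537
gripper_force: 1.8
t: 25.15
tcp_pos: [0.5564, -0.2018, 0.1814]
orientation: [0.139, 0.99, -0.0, 0.0]
ft_force: [-0.6, -1.2, 0.3]
grip_width: 0.55
gripper_force: 0.0
[291, 204, 60, 48, 985] [[19.4, 1.5], [-24.9, 1.6]]
[274, 269, 8, 9, 48] [[-41.6, -38.2], [-50.6, -38.5]]
[360, 271, 7, 17, 77] [[-43.6, 41.1], [-61.0, 41.9]]
[274, 281, 8, 6, 36] [[-53.7, -38.6], [-59.9, -38.9]]
[275, 321, 8, 7, 42] [[-96.8, -39.5], [-104.9, -39.9]]
[357, 322, 7, 15, 62] [[-98.0, 40.7], [-115.6, 41.6]]
[275, 330, 8, 7, 36] [[-107.2, -40.0], [-115.5, -40.4]]
[250, 397, 140, 18, 1717] [[-195.6, 1.0], [-224.2, 1.0]]
334 275
[328, 256, 31, 29, 426]
0 0.011 [339.9 277.8]
0 0.022 [339.9 274.2]
0 0.033 [340.  270.5]
-0.002 0.011 [339.2 278. ]
-0.002 0.022 [339.3 274.3]
-0.002 0.033 [339.4 270.7]
-0.036 0.011 [327.8 280.6]
-0.036 0.022 [327.8 276.9]
-0.036 0.033 [327.8 273.2]
```

The tip projects where a home tray should be (scene column 328). As a check on the stop, I'll give the pull tip one gentle push with shut fingers.

```bash
python3 -m inch '[[0.022,-0.001,0,0],[0.022,0,0,0],[0,0,0.05,0],[0,0,0.05,0],[0,0,0.04,0],[0,0,0.028,0],[0,0,0,0],[0,0,0,0]]' 0; python3 -m inch '[[-0.003,0,0,0],[-0.003,0,0,0],[0,0,0,0]]'; python3 -m inch '[[-0.002,0,0,0],[-0.002,0,0,0],[0,0,0,0]]'; python3 -m inch '[[-0.002,0,0,0],[0,0,0,0]]'
```

```text
t: 26.25
tcp_pos: [0.5141, -0.1907, 0.0135]
orientation: [0.139, 0.99, -0.0, 0.0]
ft_force: [-0.5, 0.2, -0.4]
grip_width: 0.006
gripper_force: 0.0
t: 26.62
tcp_pos: [0.5203, -0.1925, 0.0135]
orientation: [0.139, 0.99, -0.0, 0.0]
ft_force: [-0.3, 0.2, 0.1]
grip_width: 0.006
gripper_force: 0.0
t: 27.0
tcp_pos: [0.5237, -0.1934, 0.0129]
orientation: [0.139, 0.99, 0.0, -0.0]
ft_force: [0.1, -0.6, -0.3]
grip_width: 0.006
gripper_force: 0.0
t: 27.25
tcp_pos: [0.5251, -0.1938, 0.0128]
orientation: [0.139, 0.99, 0.0, -0.0]
ft_force: [-3.0, 1.7, 1.0]
grip_width: 0.006
gripper_force: 1.3
```

```bash
python3 -m inch '[[-0.002,0,0,0],[0,0,0,0]]'; python3 -m inch '[[-0.002,0,0,0],[0,0,0,0]]'
```

```text
t: 27.5
tcp_pos: [0.5252, -0.1938, 0.0124]
orientation: [0.139, 0.99, 0.001, -0.002]
ft_force: [-12.5, 2.0, 8.9]
grip_width: 0.006
gripper_force: 6.6
t: 27.75
tcp_pos: [0.5253, -0.1936, 0.012]
orientation: [0.138, 0.99, 0.001, -0.004]
ft_force: [-21.8, 4.0, 15.3]
grip_width: 0.005
gripper_force: 11.4
```

The hard stop is at s = −0.052, exactly where a home tray puts the shut fingers. I'll back off and hand in.

```bash
python3 -m inch '[[0.01,0,0,0],[0.02,0,0,0],[0,0,-0.05,0],[0,0,-0.05,0],[0,0,0,0],[0,0,0,0]]'; python3 -c "
from station import r
print(r.finish_job())"
```

```text
t: 28.5
tcp_pos: [0.5003, -0.1867, 0.1127]
orientation: [0.139, 0.99, -0.0, 0.0]
ft_force: [-0.2, 0.6, -1.2]
grip_width: 0.0
gripper_force: 0.0
the job is handed in; nothing more can be done
None
```

The tray has been taken out, turned round level and pushed home with its brass pull at the front, confirmed by a final push that met a hard stop at the expected point; I handed the job in at 28.5 s, and no verdict was returned.

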